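# Pack algae sample jars and close the shipping carton

### The job

Pack every sample jar standing on the bench into the carton, each upright and fully down in its own bore of the foam. When all are in, close the carton: fold both short end flaps down first, then both long flaps down over them, all four flat shut. Leave the flask, the tape roll and the meter alone.

Things in the scene. Friction and masses are not known exactly. Their poses are not given: they have to be found in the camera images.
- carton: Fixed brown shipping carton, outside 148 (its x) by 204 (its y) by 72 mm high, walls 5 mm, four flaps open. Origin: centre of its underside; z up, x roughly away from the robot. Inside, grey foam, its top 36 mm above the origin, with six round bores 39 mm wide, 22 mm deep (floors 14 mm above the origin), 2 rows of 3, 57 mm apart both ways.
- bore0 (a point): Centre of the mouth of a foam bore, level with the foam's top, at x -28.5, y -57 mm in the carton's frame. The bores are alike: any jar may go in any.
- bore1 (a point): Centre of the mouth of a foam bore, level with the foam's top, at x -28.5, y +0 mm in the carton's frame. The bores are alike: any jar may go in any.
- bore2 (a point): Centre of the mouth of a foam bore, level with the foam's top, at x -28.5, y +57 mm in the carton's frame. The bores are alike: any jar may go in any.
- bore3 (a point): Centre of the mouth of a foam bore, level with the foam's top, at x +28.5, y -57 mm in the carton's frame. The bores are alike: any jar may go in any.
- bore4 (a point): Centre of the mouth of a foam bore, level with the foam's top, at x +28.5, y +0 mm in the carton's frame. The bores are alike: any jar may go in any.
- bore5 (a point): Centre of the mouth of a foam bore, level with the foam's top, at x +28.5, y +57 mm in the carton's frame. The bores are alike: any jar may go in any.
- short_left (a joint): Angle of the short flap on the carton's +y end (the robot's left): 0 = folded flat, pi/2 = upright, more = leaning out (stop at 2.7). A board 70 mm from hinge to free edge, 138 mm wide, 3 mm thick; underside hinged on the carton's outer face on that side, 72 mm above its origin. Stiff hinge (0.03 N m, under 1 N at the edge): stays where left.
- short_left_edge (a point): Middle of the free edge of the short flap on the carton's +y end (the robot's left); moves with the flap.
- short_right (a joint): Angle of the short flap on the carton's -y end (the robot's right): 0 = folded flat, pi/2 = upright, more = leaning out (stop at 2.7). A board 70 mm from hinge to free edge, 138 mm wide, 3 mm thick; underside hinged on the carton's outer face on that side, 72 mm above its origin. Stiff hinge (0.03 N m, under 1 N at the edge): stays where left.
- short_right_edge (a point): Middle of the free edge of the short flap on the carton's -y end (the robot's right); moves with the flap.
- long_near (a joint): Angle of the long flap on the carton's -x side (nearest the robot): 0 = folded flat, pi/2 = upright, more = leaning out (stop at 2.7). A board 72.5 mm from hinge to free edge, 204 mm wide, 3 mm thick; underside hinged on the carton's outer face on that side, 75 mm above its origin. Stiff hinge (0.03 N m, under 1 N at the edge): stays where left.
- long_near_edge (a point): Middle of the free edge of the long flap on the carton's -x side (nearest the robot); moves with the flap.
- long_far (a joint): Angle of the long flap on the carton's +x side (farthest from the robot): 0 = folded flat, pi/2 = upright, more = leaning out (stop at 2.7). A board 72.5 mm from hinge to free edge, 204 mm wide, 3 mm thick; underside hinged on the carton's outer face on that side, 75 mm above its origin. Stiff hinge (0.03 N m, under 1 N at the edge): stays where left.
- long_far_edge (a point): Middle of the free edge of the long flap on the carton's +x side (farthest from the robot); moves with the flap.
- jar1: Capped sample jar with green algae culture, a plain cylinder 32 mm across and 50 mm tall, 60 g (the mass varies); the orange screw cap, as wide as the jar, is its top 14 mm. Origin: centre of its underside, z up through the cap. Starts standing on the table to the robot's right; may be absent.
- jar2: Capped sample jar with green algae culture, a plain cylinder 32 mm across and 50 mm tall, 60 g (the mass varies); the orange screw cap, as wide as the jar, is its top 14 mm. Origin: centre of its underside, z up through the cap. Starts standing on the table to the robot's right; may be absent.
- jar3: Capped sample jar with green algae culture, a plain cylinder 32 mm across and 50 mm tall, 60 g (the mass varies); the orange screw cap, as wide as the jar, is its top 14 mm. Origin: centre of its underside, z up through the cap. Starts standing on the table to the robot's right; may be absent.
- jar4: Capped sample jar with green algae culture, a plain cylinder 32 mm across and 50 mm tall, 60 g (the mass varies); the orange screw cap, as wide as the jar, is its top 14 mm. Origin: centre of its underside, z up through the cap. Starts standing on the table to the robot's right; may be absent.
- jar5: Capped sample jar with green algae culture, a plain cylinder 32 mm across and 50 mm tall, 60 g (the mass varies); the orange screw cap, as wide as the jar, is its top 14 mm. Origin: centre of its underside, z up through the cap. Starts standing on the table to the robot's right; may be absent.
- jar6: Capped sample jar with green algae culture, a plain cylinder 32 mm across and 50 mm tall, 60 g (the mass varies); the orange screw cap, as wide as the jar, is its top 14 mm. Origin: centre of its underside, z up through the cap. Starts standing on the table to the robot's right; may be absent.
- flask: Conical flask of green culture, 110 mm across, 155 mm high, origin at the centre of its underside. Bystander: leave alone.
- tape: Roll of brown tape lying flat, 90 mm across, 30 mm high, origin at the centre of its underside. Bystander: leave alone.
- meter: White bench meter, 130 by 170 by 47 mm, origin at the centre of its underside. Bystander: leave alone.
There are look-alikes about, which are no part of the job. What is shaped like the jar5 but pink is not meant.

How it is judged:
By the outcome, as a careful person would: the job done as asked, in the order asked, and still so for the second after the job is handed in, with the robot touching nothing.
Of jar1, jar2, jar3, jar4, jar5, jar6 only 4 to 6 are there at a start; the rules pass over those that are not, and their reading is None.
At some moment in a run one of jar1, jar2, jar3, jar4, jar5, jar6 may be knocked a few centimetres aside while the robot is not near it.
It also fails if it takes over 210 s, if anything falls off the work surface, if the arm or the gripper's body presses on something with over 40 N, if the wrist force passes 120 N, or if a joint passes its speed limit or range.

### The arm

A 7-joint arm with a two-finger parallel gripper is mounted at the origin on the work surface. World frame = base frame: x ahead of the robot, y to its left, z up, the work surface at z = 0. Lengths are in m, angles in rad, forces in N, time in s.
With the tool pointing down it reaches from about 0.35 to 0.9 m from the base axis. Payload 8.1 kg.
Tool frame: the origin (TCP) lies on the centre line of the jaws, within the pads' length; the fingertips stand 8 mm ahead of it and the grasp point (between the pads) lies 11 mm behind it; z points along the fingers, y is the line along which they close (so a half turn about z gives the same grasp; the last joint's range is limited). The gripper opens to 85 mm and grips with 20 to 120 N. Pads are 22 mm wide; open, the fingers measure 114 mm over their backs; the gripper's body (76 mm by 85 mm) begins 54 mm behind the grasp point. The pads swing forward as they close: fully open they stand 13 mm farther back than shut.
Start: joints at [-1.317, 0.434, 0.025, 1.573, -0.012, 1.134, -0.075], TCP at [0.218, 0.586, 0.239] pointing down, gripper open.
Joint ranges: [-2.62, 2.62], [-0.44, 2.09], [-1.27, 1.32], [0.08, 2.57], [-1.32, 4.46], [0.12, 2], [-2.74, 2.74]. Speed limits (rad/s): [2.22, 2.22, 3.01, 3.01, 3.14, 3.14, 3.14].

### API

Orientations are given as a rotation vector (axis times angle).
In Python, from workcell import observe, camera, sign_off gives the robot as it stands. The module is installed in compiled form; this text tells all that it offers.
- The arm moves only by the tool step_arm, never from a script. Its argument "series" is a list of rows, each a list of 7 numbers: the shift along the tool's x, y, z each as a share of 0.04 m, from -1 to 1, then the turn, a rotation vector about the tool's x, y, z each as a share of 4 degrees, from -1 to 1, then the opening, from 0 (shut) to 1 (fully open). A call has 1 to 10 rows; each row shifts and turns the commanded pose from where the row before left it, along the tool's axes as they then stand; what a row does not reach is not made up. A row lasts 1/12 s, in which the tool goes at most 41.7 mm and 7.16 degrees, less where a joint would pass 70% of its speed; a pose out of reach is approached as far as the arm can. A call with a number of a shift or a turn outside -1 to 1 is refused whole. A call with a gripper value outside its range is refused whole. The fingers move at their own pace and stop on an object; "newtons" is the grip in N (left out, the last holds). Time passes only in rows, so rows that do not move let the fingers close. It gives the time, the measured TCP pose, the force, the opening and the grip force at its end, in the units of the state.
- observe(): the state, without advancing time (a new reading comes with each control period).
- camera(name): name is "scene" or "top"; returns a dict with "frame" (384x512x3 uint8, red, green, blue), "depth" (384x512 float32, m along the optical axis (not along the pixel's ray), 0 where there is no reading), "fovy" (degrees; the focal length in pixels is half the picture's height over the tangent of half this angle, whatever the lens; pixels are square), "cx", "cy" (the principal point, pixels), "rvec" (rotation vector, rad) and "tvec" (3), from world to camera coordinates, as OpenCV has them. Camera axes: x right, y down, z forward; pixel columns grow to the right and rows downward; lengths in m; the calibration is good to about 2 mm. A picture is of the moment at which its call begins.
- sign_off(): hands the job in; it is judged then, once.
The state is a dict: "clock": time; "joint_positions": joint angles; "joint_velocities": joint speeds; "joint_efforts": joint torques, N m; "position": TCP position; "orientation": TCP orientation; "contact_force": force on the tool from outside, world axes, zero at the start; "ft_torque": the same for the moment, N m; "opening": opening from 0.0 (shut) to 1.0 (fully open); "finger_force": force on a finger pad.
Only numpy, scipy, OpenCV 4.12 (cv2) and the standard library are available. Lean on these libraries where they do the work, as an engineer would, in place of code of your own. Each camera call takes 0.05 s, during which the arm holds its last target. There are 200 camera calls.

## Working session

There is one attempt and no reset: what is moved stays moved. The work goes in short steps, Python scripts to look and compute and a tool call to move; the robot and the scene stay as the last step left them, time stands still between calls to the robot, and variables do not carry over. Pictures are saved under pics/ and viewed, at most 14 in all, crops included, and the job is handed in when it is done.

Besides the shell and the picture viewer there is one more tool, called as name(argument=value, ...) on one line, values as JSON. step_arm: Moves the arm, as the interface text tells. Shift numbers are shares of 0.04 m and turn numbers shares of 4 degrees, none past 1 either way. Its arguments: {"type":"object","properties":{"series":{"type":"array"},"newtons":{"type":"number"}},"required":["series"]}

```bash
mkdir -p pics; cat > h.py <<'E'
import numpy as np, cv2
from workcell import observe, camera
def look(n):
    c=camera(n); f=c["frame"].shape[0]/2/np.tan(np.radians(c["fovy"])/2)
    c["K"]=np.array([[f,0,c["cx"]],[0,f,c["cy"]],[0,0,1.]]); c["R"]=cv2.Rodrigues(np.array(c["rvec"],float))[0]; c["t"]=np.array(c["tvec"],float).ravel(); return c
def cloud(c):
    v,u=np.mgrid[:c["depth"].shape[0],:c["depth"].shape[1]]
    d=c["depth"]; K=c["K"]
    p=np.stack([(u-K[0,2])/K[0,0]*d,(v-K[1,2])/K[1,1]*d,d],-1)
    w=(p-c["t"])@c["R"]; w[d==0]=np.nan; return w
def ray(c,u,v,z):
    o=-c["R"].T@c["t"]; d=c["R"].T@np.linalg.inv(c["K"])@np.array([u,v,1.]); return o+d*(z-o[2])/d[2]
def save(c,n,crop=None,s=1):
    im=c["frame"][...,::-1]
    if crop: x0,y0,x1,y1=crop; im=im[y0:y1,x0:x1]
    cv2.imwrite("pics/"+n,cv2.resize(im,None,fx=s,fy=s,interpolation=cv2.INTER_CUBIC))
E
python3 - <<'E'
from h import *
for n in("scene","top"):
    c=look(n); save(c,n+"0.png",s=1.5); print(n,c["fovy"],-c["R"].T@c["t"],c["R"].round(2).tolist())
print(observe())
E
```

```text
scene 43.02653288374938 [ 1.24871535 -0.8212543   0.85395526] [[0.76, 0.65, -0.01], [0.38, -0.45, -0.81], [-0.53, 0.62, -0.59]]
top 42.369168542287014 [ 0.27900121 -0.01500434  1.41179923] [[0.08, -1.0, 0.0], [-0.98, -0.08, -0.2], [0.2, 0.01, -0.98]]
{'clock': 0.1, 'joint_positions': array([-1.31660309,  0.43514897,  0.02497871,  1.57401475, -0.01160667,
        1.13399557, -0.07511435]), 'joint_velocities': array([ 0.00265055, -0.00046322,  0.00013207, -0.00255621, -0.00043233,
       -0.00070749, -0.00146299]), 'joint_efforts': array([ 2.59653920e-03, -6.71754885e+01,  1.02787256e+00, -3.16900563e+01,
        1.57507224e-02,  7.21428180e-03,  1.73633012e-06]), 'position': array([0.21818829, 0.58520276, 0.23860385]), 'orientation': array([-5.57599816e-01, -3.09158191e+00,  2.22380406e-03]), 'contact_force': array([-0.2270478 ,  0.48636182,  1.40403349]), 'ft_torque': array([ 0.00780439,  0.08529241, -0.00868726]), 'finger_force': 0.0, 'opening': 1.0035172392511986}
```

View pics/scene0.png

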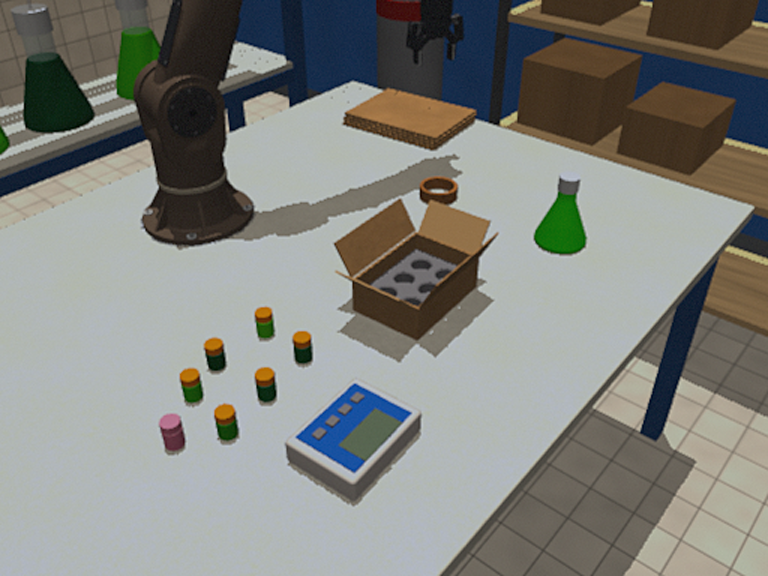

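View pics/top0.png

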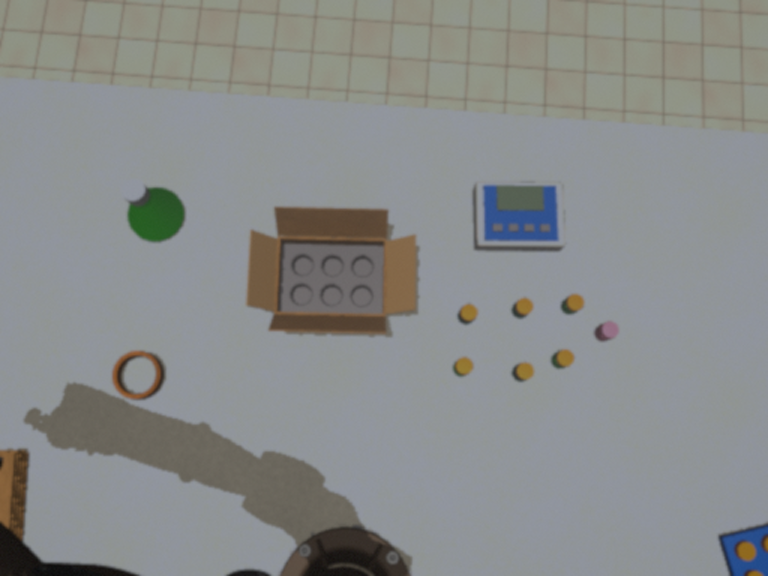

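The scene shows six orange-capped jars, at scene px (264,322), (214,354), (302,347), (190,385), (265,384) and (225,422). In the top view they are at (468,313), (524,306), (574,302), (463,366), (524,371) and (564,357).
What could be mistaken for a jar:
- the pink jar at top (608,330)
- the orange items in the blue tray at top (746,551)
- the tape at (138,375)

I take only the six orange caps on the bench.

```bash
cat > m.py <<'E'
from h import *
def caps(c,w):
    hsv=cv2.cvtColor(c["frame"],cv2.COLOR_RGB2HSV)
    m=((hsv[...,0]>8)&(hsv[...,0]<24)&(hsv[...,1]>170)&(hsv[...,2]>90)).astype(np.uint8)
    n,l,s,ce=cv2.connectedComponentsWithStats(m)
    out=[]
    for i in range(1,n):
        if s[i,4]<25: continue
        p=w[l==i]; zt=np.nanpercentile(p[:,2],90); t=(l==i)&(w[...,2]>zt-.006)
        v,u=np.nonzero(t); q=ray(c,u.mean(),v.mean(),zt)
        out.append((ce[i].round(0).tolist(),int(s[i,4]),q.round(4).tolist()))
    return out
E
python3 - <<'E'
from m import *
C={n:look(n) for n in("scene","top")}
for n,c in C.items():
    w=cloud(c); print(n)
    for o in caps(c,w): print(' cap',o)
    box=(abs(w[...,1]-.0)<.35)&(w[...,0]>.3)&(w[...,0]<.75)
    hsv=cv2.cvtColor(c["frame"],cv2.COLOR_RGB2HSV)
    u0,u1,v0,v1=(170,275,140,222) if n=="top" else (225,330,135,220)
    z=w[...,2]; reg=np.zeros(z.shape,bool); reg[v0:v1,u0:u1]=1
    foam=reg&(hsv[...,1]<60)&(z>.026)&(z<.046)
    print(' foam z',np.nanmedian(z[foam]),foam.sum(), 'xy',np.nanmedian(w[foam],0))
    zf=np.nanmedian(z[foam])
    hull=cv2.convexHull(np.argwhere(foam)[:,::-1].astype(np.int32)); hm=np.zeros(z.shape,np.uint8); cv2.fillConvexPoly(hm,hull,1)
    hole=((hm>0)&(z<zf-.004)).astype(np.uint8)
    k,l,s,ce=cv2.connectedComponentsWithStats(hole)
    for i in range(1,k):
        if s[i,4]>30: print(' bore',ce[i].round(1),s[i,4],ray(c,*ce[i],zf).round(4))
    # brown flap points
    br=reg0=(hsv[...,0]<20)&(hsv[...,1]>60)&box&(z>.06)&(z<.17)
    q=w[br]; print(' brown',len(q),q.min(0).round(3),q.max(0).round(3))
save(C["top"],"top_crop.png",(150,120,430,260),2.8)
E
```

```text
scene
 cap ([284.0, 123.0], 32, [0.3443, 0.4028, 0.031])
 cap ([298.0, 125.0], 40, [0.3935, 0.4159, 0.0313])
 cap ([175.0, 208.0], 66, [0.4319, -0.1872, 0.0515])
 cap ([201.0, 226.0], 92, [0.5322, -0.1912, 0.0505])
 cap ([142.0, 230.0], 97, [0.4315, -0.2997, 0.0509])
 cap ([176.0, 249.0], 90, [0.5509, -0.2931, 0.0511])
 cap ([126.0, 251.0], 112, [0.461, -0.3716, 0.0507])
 cap ([149.0, 275.0], 129, [0.5662, -0.3878, 0.0509])
 foam z 0.03489161407944036 934 xy [0.55251921 0.09055267 0.03489161]
 bore [280.6 177.2] 67 [0.5444 0.1245 0.0349]
 bore [294.6 183. ] 41 [0.5933 0.1272 0.0349]
 bore [269.4 186.1] 76 [0.5471 0.0685 0.0349]
 bore [284.  192.8] 51 [0.5987 0.0698 0.0349]
 bore [259.5 194.2] 35 [0.55   0.0206 0.0349]
 brown 3215 [ 0.456 -0.083  0.06 ] [0.689 0.221 0.143]
top
 cap ([384.0, 200.0], 28, [0.565, -0.3863, 0.054])
 cap ([497.0, 367.0], 89, [0.1419, -0.7005, 0.0377])
 foam z 0.03645613234368753 2311 xy [0.57546668 0.0733771  0.03645613]
 bore [221.4 176.5] 153 [0.6002 0.0716 0.0365]
 bore [241.5 177.3] 151 [0.6026 0.0142 0.0365]
 bore [201.7 176.6] 156 [0.5955 0.1273 0.0365]
 bore [200.7 196.2] 155 [0.5386 0.1247 0.0365]
 bore [220.6 196.6] 153 [0.5419 0.0687 0.0365]
 bore [240.8 197. ] 152 [0.5455 0.0115 0.0365]
 brown 4607 [ 0.454 -0.085  0.06 ] [0.685 0.217 0.145]
```

View pics/top_crop.png

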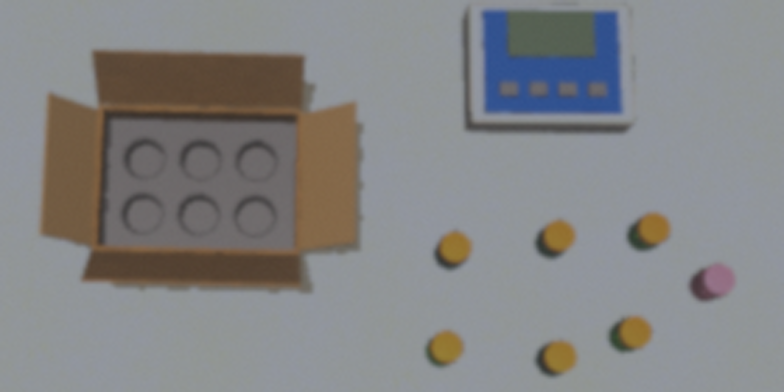

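The close crop confirms the choice: the six orange caps are the jars, and the pink one at (716,281) is excluded. The carton's bores are clean. Next I measure the top-view caps, the carton pose and the flap angles.

```bash
sed -i 's/>170)/>130)/' m.py
cat > go.py <<'E'
import sys
from h import *
# usage: go.py x y z [toolx_deg] -> shift in tool shares of 40mm, turn shares of 4deg
s=observe(); R=cv2.Rodrigues(np.array(s["orientation"]))[0]
a=list(map(float,sys.argv[1:])); yaw=np.radians(a[3] if len(a)>3 else 93.5)
G=np.array([[np.cos(yaw),np.sin(yaw),0],[np.sin(yaw),-np.cos(yaw),0],[0,0,-1]])
print("at",s["position"].round(4),"clock",s["clock"],"shift",(R.T@(np.array(a[:3])-s["position"])/.04).round(2),"turn",(cv2.Rodrigues(R.T@G)[0].ravel()/np.radians(4)).round(2))
print("shift along goal axes",(G.T@(np.array(a[:3])-s["position"])/.04).round(2))
E
python3 - <<'E'
from m import *
c=look("top"); w=cloud(c)
for o in caps(c,w): print(o)
xy=np.array([[.5455,.0115],[.5419,.0687],[.5386,.1247],[.6026,.0142],[.6002,.0716],[.5955,.1273]])
m=np.array([[x,y] for x in(-.0285,.0285) for y in(-.057,0,.057)])
a=xy-xy.mean(0); th=np.arctan2((m[:,0]*a[:,1]-m[:,1]*a[:,0]).sum(),(m*a).sum()); print("carton",xy.mean(0),np.degrees(th))
r=np.array([[np.cos(th),-np.sin(th)],[np.sin(th),np.cos(th)]]); print("bores",(xy.mean(0)+m@r.T).round(4).tolist(),"res",np.abs(a-m@r.T).max())
for n in("top","scene"):
    d=look(n) if n=="scene" else c; w=cloud(d); q=(w[...,:2]-xy.mean(0))@r; z=w[...,2]
    X,Y=q[...,0],q[...,1]
    for k,(o,s,hz,hw) in dict(sl=(Y-.102,X,.072,.05),sr=(-Y-.102,X,.072,.05),ln=(-X-.074,Y,.075,.08),lf=(X-.074,Y,.075,.08)).items():
        M=(abs(s)<hw)&(o>.005)&(o<.08)&(z>.05)
        if M.sum()<10: print(n,k,"few"); continue
        ang=np.degrees(np.arctan2(z[M]-hz,-o[M])); rr=np.hypot(z[M]-hz,o[M]); f=rr>.04
        print(n,k,M.sum(),"angle",np.median(ang[f]).round(1),"r max",np.percentile(rr,98).round(3),"out",np.percentile(o[M],98).round(3),"z",np.percentile(z[M],98).round(3))
E
python3 go.py 0.5 -0.2 0.25
```

```text
([383.0, 201.0], 79, [0.5614, -0.3836, 0.0548])
([349.0, 204.0], 73, [0.5458, -0.2904, 0.0544])
([312.0, 208.0], 77, [0.5262, -0.1878, 0.054])
([90.0, 250.0], 186, [0.3653, 0.4141, 0.0343])
([376.0, 238.0], 83, [0.4552, -0.3679, 0.0549])
([309.0, 244.0], 82, [0.4267, -0.1842, 0.0537])
([349.0, 247.0], 85, [0.4258, -0.2959, 0.0543])
([4.0, 324.0], 428, [0.1487, 0.6177, 0.0358])
([497.0, 367.0], 103, [0.1424, -0.7003, 0.0382])
carton [0.57071667 0.06966667] 3.315397315124264
bores [[0.5456, 0.0111], [0.5423, 0.068], [0.539, 0.1249], [0.6025, 0.0144], [0.5992, 0.0713], [0.5959, 0.1282]] res 0.0010310334651918406
top sl 599 angle 124.8 r max 0.072 out 0.042 z 0.131
top sr 617 angle 133.5 r max 0.071 out 0.049 z 0.124
top ln 595 angle 120.5 r max 0.075 out 0.039 z 0.14
top lf 998 angle 117.5 r max 0.074 out 0.036 z 0.141
scene sl 692 angle 127.9 r max 0.07 out 0.043 z 0.128
scene sr 71 angle 134.6 r max 0.072 out 0.051 z 0.124
scene ln 833 angle 119.4 r max 0.07 out 0.036 z 0.135
scene lf 214 angle 122.0 r max 0.075 out 0.039 z 0.14
at [0.2183 0.5855 0.2391] clock 0.3 shift [-13.46 -15.94  -0.27] turn [-1.000e-02  0.000e+00  1.651e+01]
shift along goal axes [-20.03   5.83  -0.27]
```

step_arm(series=[[0,0,0,0,0,1,0.7],[0,0,0,0,0,1,0.7],[0,0,0,0,0,1,0.7],[0,0,0,0,0,1,0.7],[0,0,0,0,0,1,0.7],[0,0,0,0,0,1,0.7],[0,0,0,0,0,1,0.7],[0,0,0,0,0,1,0.7],[0,0,0,0,0,1,0.7],[0,0,0,0,0,1,0.7]], newtons=40)

```text
clock: 1.13
position: [0.2183, 0.5856, 0.2392]
orientation: [1.586, 2.712, -0.0]
contact_force: [0.3, -0.4, 0.6]
opening: 0.699
finger_force: 0.0
```

step_arm(series=[[0,0,0,0,0,1,0.7],[0,0,0,0,0,1,0.7],[0,0,0,0,0,1,0.7],[0,0,0,0,0,1,0.7],[0,0,0,0,0,1,0.7],[0,0,0,0,0,1,0.7],[0,0,0,0,0,0.5,0.7],[0,0,0,0,0,0,0.7],[0,0,0,0,0,0,0.7]])

```text
clock: 1.88
position: [0.2182, 0.5856, 0.2392]
orientation: [2.15, 2.291, -0.0]
contact_force: [0.1, -0.9, 0.2]
opening: 0.701
finger_force: 0.0
```

```bash
python3 go.py 0.528 -0.189 0.21
```

```text
at [0.2182 0.5856 0.2392] clock 1.8833 shift [-19.82   6.5    0.73] turn [0.   0.   0.03]
shift along goal axes [-19.8    6.55   0.73]
```

step_arm(series=[[-0.9,0.3,0,0,0,0,0.7],[-0.9,0.3,0,0,0,0,0.7],[-0.9,0.3,0,0,0,0,0.7],[-0.9,0.3,0,0,0,0,0.7],[-0.9,0.3,0,0,0,0,0.7],[-0.9,0.3,0,0,0,0,0.7],[-0.9,0.3,0,0,0,0,0.7],[-0.9,0.3,0,0,0,0,0.7],[-0.9,0.3,0,0,0,0,0.7],[-0.9,0.3,0,0,0,0,0.7]])

```text
clock: 2.72
position: [0.3608, 0.232, 0.2396]
orientation: [-2.149, -2.291, -0.001]
contact_force: [1.0, -0.2, -0.2]
opening: 0.7
finger_force: 0.0
```

step_arm(series=[[-0.9,0.3,0,0,0,0,0.7],[-0.9,0.3,0,0,0,0,0.7],[-0.9,0.3,0,0,0,0,0.7],[-0.9,0.3,0,0,0,0,0.7],[-0.9,0.3,0,0,0,0,0.7],[-0.9,0.3,0,0,0,0,0.7],[-0.9,0.3,0,0,0,0,0.7],[-0.9,0.3,0,0,0,0,0.7],[-0.9,0.3,0,0,0,0,0.7],[-0.9,0.3,0,0,0,0,0.7]])

```text
clock: 3.55
position: [0.5029, -0.1199, 0.2395]
orientation: [2.149, 2.291, 0.001]
contact_force: [0.2, 0.6, 0.3]
opening: 0.702
finger_force: 0.0
```

step_arm(series=[[-0.9,0.3,0.35,0,0,0,0.7],[-0.9,0.2,0.35,0,0,0,0.7],[0,0,0,0,0,0,0.7]])

```text
clock: 3.8
position: [0.5261, -0.1968, 0.2095]
orientation: [2.158, 2.281, -0.007]
contact_force: [-1.3, 0.8, 0.6]
opening: 0.694
finger_force: 0.0
```

```bash
python3 go.py 0.528 -0.189 0.032; python3 - <<'E'
from m import *
for n in("top","scene"):
    c=look(n);w=cloud(c)
    for o in caps(c,w): print(n,o)
E
```

```text
at [ 0.5261 -0.1968  0.2095] clock 3.8 shift [0.21 0.07 4.44] turn [-0.03  0.06 -0.08]
shift along goal axes [0.19 0.06 4.44]
top ([383.0, 202.0], 85, [0.5606, -0.3849, 0.0542])
top ([90.0, 250.0], 199, [0.3632, 0.4129, 0.0338])
top ([376.0, 238.0], 87, [0.4552, -0.3691, 0.0544])
top ([349.0, 247.0], 90, [0.4272, -0.296, 0.0539])
top ([6.0, 340.0], 1075, [0.1151, 0.6132, 0.0348])
top ([497.0, 367.0], 106, [0.1421, -0.7003, 0.0376])
scene ([389.0, 38.0], 965, [0.211, 1.4377, 0.0264])
scene ([454.0, 69.0], 1046, [0.5577, 1.4353, -0.0446])
scene ([274.0, 76.0], 1565, [0.0641, 0.7015, 0.0338])
scene ([292.0, 124.0], 87, [0.3699, 0.4124, 0.0312])
scene ([249.0, 158.0], 1188, [0.466, 0.0589, 0.1306])
scene ([315.0, 147.0], 61, [0.5874, 0.2118, 0.1277])
scene ([300.0, 167.0], 145, [0.6831, 0.0507, 0.1386])
scene ([175.0, 209.0], 98, [0.433, -0.1881, 0.0509])
scene ([201.0, 226.0], 107, [0.5323, -0.1913, 0.0507])
scene ([142.0, 231.0], 109, [0.4314, -0.2992, 0.0504])
scene ([176.0, 251.0], 130, [0.552, -0.2934, 0.0508])
scene ([126.0, 251.0], 123, [0.4617, -0.372, 0.0507])
scene ([149.0, 276.0], 140, [0.5665, -0.3881, 0.051])
```

step_arm(series=[[0.19,0.06,0.8,0,0,0,0.7],[0,0,0.9,0,0,0,0.7],[0,0,0.9,0,0,0,0.7],[0,0,0,0,0,0,0.7],[0,0,0,0,0,0,0.7]])

```text
clock: 4.32
position: [0.528, -0.1795, 0.107]
orientation: [-2.147, -2.289, 0.002]
contact_force: [1.1, 0.1, 0.2]
opening: 0.703
finger_force: 0.0
```

```bash
python3 go.py 0.528 -0.189 0.032
```

```text
at [ 0.528  -0.1795  0.107 ] clock 4.3167 shift [-0.24 -0.01  1.87] turn [-0.04 -0.02  0.04]
shift along goal axes [-0.24 -0.01  1.87]
```

step_arm(series=[[-0.24,0,0.5,0,0,0,0.7],[0,0,0.7,0,0,0,0.7],[0,0,0.5,0,0,0,0.7],[0,0,0.17,0,0,0,0.7],[0,0,0,0,0,0,0.7],[0,0,0,0,0,0,0.0],[0,0,0,0,0,0,0.0],[0,0,0,0,0,0,0.0],[0,0,0,0,0,0,0.0],[0,0,0,0,0,0,0.0]])

```text
clock: 5.15
position: [0.5307, -0.1908, 0.0346]
orientation: [2.15, 2.288, 0.003]
contact_force: [-1.2, 0.8, 8.4]
opening: 0.36
finger_force: 38.8
```

step_arm(series=[[0,0,-0.3,0,0,0,0.0],[0,0,-0.7,0,0,0,0.0],[0,0,-0.9,0,0,0,0.0],[0,0,-0.9,0,0,0,0.0],[0,0,-0.9,0,0,0,0.0],[0,0,-0.7,0,0,0,0.0],[0,0,0,0,0,0,0.0],[0,0,0,0,0,0,0.0]])

```text
clock: 5.82
position: [0.5303, -0.191, 0.2114]
orientation: [2.149, 2.287, 0.005]
contact_force: [-0.1, -0.1, -2.1]
opening: 0.362
finger_force: 39.8
```

```bash
python3 go.py 0.5959 0.1282 0.047
```

```text
at [ 0.5303 -0.191   0.2114] clock 5.8167 shift [7.87 2.11 4.11] turn [0.07 0.01 0.01]
shift along goal axes [7.86 2.12 4.11]
```

step_arm(series=[[0.87,0.24,0,0,0,0,0],[0.87,0.24,0,0,0,0,0],[0.87,0.24,0,0,0,0,0],[0.87,0.24,0,0,0,0,0],[0.87,0.24,0,0,0,0,0],[0.87,0.24,0,0,0,0,0],[0.87,0.24,0,0,0,0,0],[0.87,0.24,0,0,0,0,0],[0.87,0.24,0,0,0,0,0],[0,0,0,0,0,0,0]])

```text
clock: 6.65
position: [0.5958, 0.1373, 0.2068]
orientation: [-2.137, -2.298, -0.001]
contact_force: [0.6, 1.6, -1.2]
opening: 0.36
finger_force: 39.8
```

step_arm(series=[[0,0,0.5,0,0,0,0],[0,0,0.5,0,0,0,0],[0,0,0.5,0,0,0,0],[0,0,0,0,0,0,0],[0,0,0,0,0,0,0],[0,0,0,0,0,0,0]])

```text
clock: 7.15
position: [0.5965, 0.127, 0.1492]
orientation: [2.152, 2.289, 0.0]
contact_force: [-0.0, -0.5, 0.5]
opening: 0.359
finger_force: 39.9
```

```bash
python3 go.py 0.5959 0.1282 0.0495
```

```text
at [0.5965 0.127  0.1492] clock 7.15 shift [ 0.03 -0.01  2.49] turn [0.   0.   0.01]
shift along goal axes [ 0.03 -0.01  2.49]
```

step_arm(series=[[0.03,0,0.6,0,0,0,0],[0,0,0.6,0,0,0,0],[0,0,0.5,0,0,0,0],[0,0,0.4,0,0,0,0],[0,0,0.25,0,0,0,0],[0,0,0.14,0,0,0,0],[0,0,0,0,0,0,0],[0,0,0,0,0,0,0]])

```text
clock: 7.82
position: [0.597, 0.1286, 0.0499]
orientation: [2.151, 2.289, 0.002]
contact_force: [-0.0, 0.1, -0.2]
opening: 0.357
finger_force: 40.6
```

step_arm(series=[[0,0,0,0,0,0,0.5],[0,0,0,0,0,0,0.5],[0,0,0,0,0,0,0.5],[0,0,-0.3,0,0,0,0.5],[0,0,-0.6,0,0,0,0.5],[0,0,-0.8,0,0,0,0.5],[0,0,-0.9,0,0,0,0.7],[0,0,-0.9,0,0,0,0.7],[0,0,-0.5,0,0,0,0.7],[0,0,0,0,0,0,0.7]])

```text
clock: 8.65
position: [0.5988, 0.1283, 0.2151]
orientation: [2.149, 2.286, 0.012]
contact_force: [1.1, -0.5, 0.9]
opening: 0.699
finger_force: 0.0
```

```bash
python3 go.py 0.5475 -0.292 0.034; python3 - <<'E'
from m import *
c=look("top");w=cloud(c)
for o in caps(c,w): print(o)
c=look("scene"); save(c,"s1.png",(60,100,360,310),2.5)
E
```

```text
at [0.5988 0.1283 0.2151] clock 8.65 shift [-10.42  -1.96   4.49] turn [ 0.12 -0.03  0.  ]
shift along goal axes [-10.41  -1.92   4.53]
([202.0, 175.0], 67, [0.5629, 0.1155, 0.2124])
([383.0, 201.0], 79, [0.561, -0.3844, 0.0541])
([349.0, 204.0], 75, [0.5442, -0.2897, 0.0549])
([85.0, 248.0], 141, [0.3665, 0.4315, 0.0337])
([376.0, 238.0], 82, [0.456, -0.3678, 0.0549])
([309.0, 244.0], 82, [0.4262, -0.1849, 0.0545])
([349.0, 247.0], 85, [0.4257, -0.2966, 0.054])
([7.0, 340.0], 1140, [0.1136, 0.6127, 0.0346])
([497.0, 367.0], 106, [0.1419, -0.7001, 0.038])
```

View pics/s1.png

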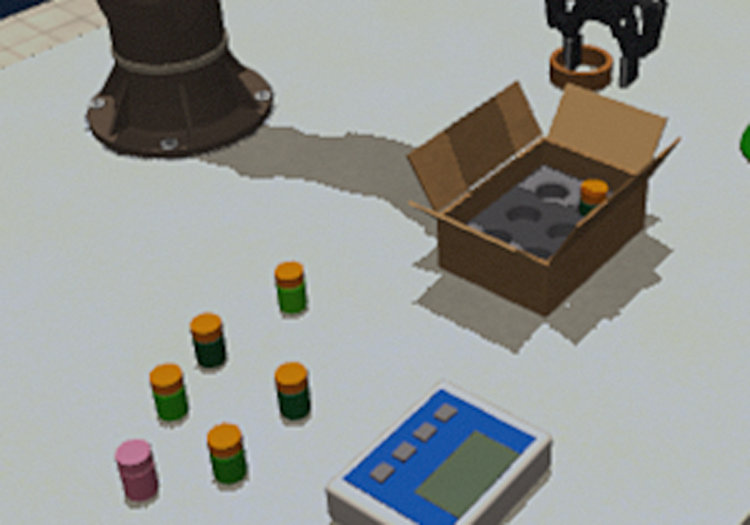

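The first jar (crop px (594,193)) is upright in bore5, and the other five jars have not moved. Next is the jar at (0.547,-0.291).

step_arm(series=[[-0.87,-0.16,0,0,0,0,0.7],[-0.87,-0.16,0,0,0,0,0.7],[-0.87,-0.16,0,0,0,0,0.7],[-0.87,-0.16,0,0,0,0,0.7],[-0.87,-0.16,0,0,0,0,0.7],[-0.87,-0.16,0,0,0,0,0.7],[-0.87,-0.16,0,0,0,0,0.7],[-0.87,-0.16,0,0,0,0,0.7],[-0.87,-0.16,0,0,0,0,0.7],[-0.87,-0.16,0,0,0,0,0.7]])

```text
clock: 9.58
position: [0.5526, -0.2239, 0.2078]
orientation: [-2.15, -2.288, 0.001]
contact_force: [0.0, 0.1, 0.7]
opening: 0.701
finger_force: 0.0
```

step_arm(series=[[-0.87,-0.16,0,0,0,0,0.7],[-0.84,-0.16,0,0,0,0,0.7],[0,0,0,0,0,0,0.7],[0,0,0.8,0,0,0,0.7],[0,0,0.8,0,0,0,0.7],[0,0,0.8,0,0,0,0.7],[0,0,0,0,0,0,0.7],[0,0,0,0,0,0,0.7],[0,0,0,0,0,0,0.7]])

```text
clock: 10.33
position: [0.5456, -0.2922, 0.114]
orientation: [2.151, 2.288, -0.0]
contact_force: [-0.7, -0.0, 1.2]
opening: 0.697
finger_force: 0.0
```

```bash
python3 go.py 0.547 -0.291 0.034
```

```text
at [ 0.5456 -0.2922  0.114 ] clock 10.3333 shift [0.03 0.04 2.  ] turn [0.   0.01 0.01]
shift along goal axes [0.03 0.04 2.  ]
```

step_arm(series=[[0.03,0.04,0.8,0,0,0,0.7],[0,0,0.7,0,0,0,0.7],[0,0,0.5,0,0,0,0.7],[0,0,0,0,0,0,0.7],[0,0,0,0,0,0,0.7],[0,0,0,0,0,0,0.0],[0,0,0,0,0,0,0.0],[0,0,0,0,0,0,0.0],[0,0,0,0,0,0,0.0],[0,0,0,0,0,0,0.0]])

```text
clock: 11.17
position: [0.5481, -0.2913, 0.0352]
orientation: [2.149, 2.287, 0.002]
contact_force: [-2.9, 1.1, 8.3]
opening: 0.355
finger_force: 38.9
```

step_arm(series=[[0,0,-0.3,0,0,0,0.0],[0,0,-0.7,0,0,0,0.0],[0,0,-0.9,0,0,0,0.0],[0,0,-0.9,0,0,0,0.0],[0,0,-0.9,0,0,0,0.0],[0,0,-0.7,0,0,0,0.0],[0,0,0,0,0,0,0.0],[0.9,0.18,0,0,0,0,0.0],[0.9,0.18,0,0,0,0,0.0],[0.9,0.18,0,0,0,0,0.0]])

```text
clock: 12.0
position: [0.5614, -0.1808, 0.2101]
orientation: [2.153, 2.286, 0.002]
contact_force: [0.8, 0.8, -0.9]
opening: 0.358
finger_force: 39.8
```

step_arm(series=[[0.9,0.18,0,0,0,0,0.0],[0.9,0.18,0,0,0,0,0.0],[0.9,0.18,0,0,0,0,0.0],[0.9,0.18,0,0,0,0,0.0],[0.9,0.18,0,0,0,0,0.0],[0.9,0.18,0,0,0,0,0.0],[0.86,0.18,0,0,0,0,0.0],[0,0,0.8,0,0,0,0],[0,0,0.7,0,0,0,0],[0,0,0,0,0,0,0]])

```text
clock: 12.83
position: [0.5933, 0.0727, 0.1451]
orientation: [-2.147, -2.288, 0.009]
contact_force: [-1.4, 0.5, -1.1]
opening: 0.36
finger_force: 39.8
```

step_arm(series=[[0,0,0,0,0,0,0.0],[0,0,0,0,0,0,0],[0,0,0,0,0,0,0]])

```text
clock: 13.08
position: [0.5977, 0.0709, 0.1511]
orientation: [2.152, 2.287, 0.004]
contact_force: [0.0, -0.3, -0.7]
opening: 0.356
finger_force: 39.8
```

```bash
python3 go.py 0.5992 0.0713 0.050
```

```text
at [0.5977 0.0709 0.1511] clock 13.0833 shift [0.01 0.03 2.53] turn [ 0.04 -0.01 -0.01]
shift along goal axes [0.01 0.04 2.53]
```

step_arm(series=[[0,0.03,0.6,0,0,0,0],[0,0,0.6,0,0,0,0],[0,0,0.5,0,0,0,0],[0,0,0.4,0,0,0,0],[0,0,0.25,0,0,0,0],[0,0,0.18,0,0,0,0],[0,0,0,0,0,0,0],[0,0,0,0,0,0,0]])

```text
clock: 13.75
position: [0.5986, 0.0716, 0.0488]
orientation: [2.151, 2.288, 0.002]
contact_force: [0.4, -0.2, 0.7]
opening: 0.361
finger_force: 41.8
```

step_arm(series=[[0,0,0,0,0,0,0.5],[0,0,0,0,0,0,0.5],[0,0,0,0,0,0,0.5],[0,0,-0.3,0,0,0,0.5],[0,0,-0.6,0,0,0,0.5],[0,0,-0.8,0,0,0,0.5],[0,0,-0.9,0,0,0,0.7],[0,0,-0.9,0,0,0,0.7],[0,0,-0.5,0,0,0,0.7],[0,0,0,0,0,0,0.7]])

```text
clock: 14.58
position: [0.6003, 0.0713, 0.2138]
orientation: [2.149, 2.285, 0.011]
contact_force: [0.9, 0.3, -0.0]
opening: 0.698
finger_force: 0.0
```

```bash
cat > caps.py <<'E'
from m import *
c=look("top");w=cloud(c)
for o in caps(c,w):
    if o[2][1]<.2 and o[2][0]>.3: print(o)
E
python3 caps.py
```

```text
([225.0, 175.0], 37, [0.5582, 0.0555, 0.2343])
([383.0, 201.0], 78, [0.5607, -0.3847, 0.0533])
([376.0, 238.0], 82, [0.4561, -0.3687, 0.0542])
([309.0, 244.0], 82, [0.4271, -0.1851, 0.054])
([349.0, 247.0], 83, [0.4264, -0.296, 0.0538])
```

step_arm(series=[[-0.87,-0.12,0,0,0,0,0.7],[-0.87,-0.12,0,0,0,0,0.7],[-0.87,-0.12,0,0,0,0,0.7],[-0.87,-0.12,0,0,0,0,0.7],[-0.87,-0.12,0,0,0,0,0.7],[-0.87,-0.12,0,0,0,0,0.7],[-0.87,-0.12,0,0,0,0,0.7],[-0.87,-0.12,0,0,0,0,0.7],[-0.87,-0.12,0,0,0,0,0.7],[-0.87,-0.12,0,0,0,0,0.7]])

```text
clock: 15.47
position: [0.5704, -0.2798, 0.2069]
orientation: [-2.15, -2.288, 0.001]
contact_force: [0.5, -0.8, 0.5]
opening: 0.704
finger_force: 0.0
```

step_arm(series=[[-0.87,-0.12,0,0,0,0,0.7],[-0.87,-0.12,0,0,0,0,0.7],[-0.87,-0.12,0,0,0,0,0.7],[0,0,0.8,0,0,0,0.7],[0,0,0.8,0,0,0,0.7],[0,0,0.8,0,0,0,0.7],[0,0,0,0,0,0,0.7],[0,0,0,0,0,0,0.7],[0,0,0,0,0,0,0.7],[0,0,0,0,0,0,0.7]])

```text
clock: 16.3
position: [0.5644, -0.3845, 0.114]
orientation: [2.149, 2.287, 0.001]
contact_force: [-0.5, 0.3, 0.3]
opening: 0.7
finger_force: 0.0
```

```bash
python3 go.py 0.562 -0.385 0.034
```

```text
at [ 0.5644 -0.3845  0.114 ] clock 16.3 shift [-0.   -0.06  2.  ] turn [0.03 0.03 0.01]
shift along goal axes [-0.01 -0.06  2.  ]
```

step_arm(series=[[0,-0.06,0.8,0,0,0,0.7],[0,0,0.7,0,0,0,0.7],[0,0,0.5,0,0,0,0.7],[0,0,0,0,0,0,0.7],[0,0,0,0,0,0,0.7],[0,0,0,0,0,0,0.0],[0,0,0,0,0,0,0.0],[0,0,0,0,0,0,0.0],[0,0,0,0,0,0,0.0],[0,0,0,0,0,0,0.0]])

```text
clock: 17.13
position: [0.5622, -0.3848, 0.0342]
orientation: [2.149, 2.287, 0.001]
contact_force: [-1.0, 0.7, 6.2]
opening: 0.36
finger_force: 39.1
```

step_arm(series=[[0,0,-0.3,0,0,0,0.0],[0,0,-0.7,0,0,0,0.0],[0,0,-0.9,0,0,0,0.0],[0,0,-0.9,0,0,0,0.0],[0,0,-0.9,0,0,0,0.0],[0,0,-0.7,0,0,0,0.0],[0,0,0,0,0,0,0.0],[0.83,0.14,0,0,0,0,0.0],[0.83,0.14,0,0,0,0,0.0],[0.83,0.14,0,0,0,0,0.0]])

```text
clock: 17.97
position: [0.5713, -0.2828, 0.2088]
orientation: [2.153, 2.286, 0.001]
contact_force: [2.1, -0.6, -1.2]
opening: 0.359
finger_force: 39.8
```

step_arm(series=[[0.83,0.14,0,0,0,0,0.0],[0.83,0.14,0,0,0,0,0.0],[0.83,0.14,0,0,0,0,0.0],[0.83,0.14,0,0,0,0,0.0],[0.83,0.14,0,0,0,0,0.0],[0.83,0.13,0,0,0,0,0.0],[0.83,0.13,0,0,0,0,0.0],[0.8,0.13,0,0,0,0,0.0],[0.8,0.1,0,0,0,0,0.0],[0,0,0,0,0,0,0]])

```text
clock: 18.8
position: [0.6012, 0.0243, 0.2078]
orientation: [-2.139, -2.297, -0.005]
contact_force: [-0.4, 1.1, -1.7]
opening: 0.361
finger_force: 39.8
```

step_arm(series=[[0,0,0.8,0,0,0,0],[0,0,0.7,0,0,0,0],[0,0,0,0,0,0,0.0],[0,0,0,0,0,0,0],[0,0,0,0,0,0,0]])

```text
clock: 19.22
position: [0.6015, 0.0148, 0.1494]
orientation: [2.152, 2.288, 0.002]
contact_force: [0.5, -0.1, -1.0]
opening: 0.358
finger_force: 39.9
```

```bash
python3 go.py 0.6025 0.0144 0.050; python3 caps.py
```

```text
at [0.6015 0.0148 0.1494] clock 19.2167 shift [-0.01  0.02  2.49] turn [0.02 0.   0.  ]
shift along goal axes [-0.01  0.02  2.49]
([376.0, 238.0], 82, [0.4561, -0.3686, 0.0542])
([309.0, 244.0], 82, [0.4269, -0.1846, 0.0537])
([349.0, 247.0], 83, [0.4263, -0.2963, 0.0549])
```

step_arm(series=[[0,0.02,0.6,0,0,0,0],[0,0,0.6,0,0,0,0],[0,0,0.5,0,0,0,0],[0,0,0.4,0,0,0,0],[0,0,0.25,0,0,0,0],[0,0,0.14,0,0,0,0],[0,0,0,0,0,0,0],[0,0,0,0,0,0,0]])

```text
clock: 19.93
position: [0.6024, 0.0153, 0.0492]
orientation: [2.151, 2.288, 0.002]
contact_force: [-0.4, -0.4, -0.5]
opening: 0.362
finger_force: 40.5
```

step_arm(series=[[0,0,0,0,0,0,0.5],[0,0,0,0,0,0,0.5],[0,0,0,0,0,0,0.5],[0,0,-0.3,0,0,0,0.5],[0,0,-0.6,0,0,0,0.5],[0,0,-0.8,0,0,0,0.5],[0,0,-0.9,0,0,0,0.7],[0,0,-0.9,0,0,0,0.7],[0,0,-0.5,0,0,0,0.7],[0,0,0,0,0,0,0.7]])

```text
clock: 20.77
position: [0.6041, 0.0147, 0.2142]
orientation: [2.149, 2.285, 0.01]
contact_force: [0.6, -0.3, -0.6]
opening: 0.7
finger_force: 0.0
```

step_arm(series=[[-0.78,-0.35,0,0,0,0,0.7],[-0.78,-0.35,0,0,0,0,0.7],[-0.78,-0.35,0,0,0,0,0.7],[-0.78,-0.35,0,0,0,0,0.7],[-0.78,-0.35,0,0,0,0,0.7],[-0.78,-0.35,0,0,0,0,0.7],[-0.78,-0.35,0,0,0,0,0.7],[-0.78,-0.35,0,0,0,0,0.7],[-0.78,-0.35,0,0,0,0,0.7],[-0.78,-0.35,0,0,0,0,0.7]])

```text
clock: 21.6
position: [0.4801, -0.3059, 0.2085]
orientation: [-2.152, -2.289, -0.001]
contact_force: [0.5, 0.6, 0.2]
opening: 0.697
finger_force: 0.0
```

step_arm(series=[[-0.78,-0.35,0,0,0,0,0.7],[-0.78,-0.37,0,0,0,0,0.7],[0,0,0,0,0,0,0.7],[0,0,0.8,0,0,0,0.7],[0,0,0.8,0,0,0,0.7],[0,0,0.8,0,0,0,0.7],[0,0,0,0,0,0,0.7],[0,0,0,0,0,0,0.7],[0,0,0,0,0,0,0.7],[0,0,0,0,0,0,0.7]])

```text
clock: 22.43
position: [0.4572, -0.3696, 0.1143]
orientation: [2.149, 2.287, 0.001]
contact_force: [0.1, -0.2, 0.1]
opening: 0.703
finger_force: 0.0
```

```bash
python3 go.py 0.4575 -0.3695 0.034; python3 caps.py
```

```text
at [ 0.4572 -0.3696  0.1143] clock 22.4333 shift [0.01 0.   2.01] turn [0.04 0.03 0.01]
shift along goal axes [0.   0.01 2.01]
([200.0, 174.0], 98, [0.595, 0.129, 0.0677])
([222.0, 175.0], 104, [0.5975, 0.0689, 0.0681])
([242.0, 176.0], 100, [0.601, 0.0131, 0.0678])
([308.0, 242.0], 50, [0.4317, -0.1842, 0.0575])
```

step_arm(series=[[0,0,0.8,0,0,0,0.7],[0,0,0.7,0,0,0,0.7],[0,0,0.5,0,0,0,0.7],[0,0,0,0,0,0,0.7],[0,0,0,0,0,0,0.7],[0,0,0,0,0,0,0.0],[0,0,0,0,0,0,0.0],[0,0,0,0,0,0,0.0],[0,0,0,0,0,0,0.0],[0,0,0,0,0,0,0.0]])

```text
clock: 23.32
position: [0.4573, -0.3695, 0.0341]
orientation: [2.149, 2.287, 0.001]
contact_force: [-0.7, 0.5, 8.5]
opening: 0.362
finger_force: 39.0
```

step_arm(series=[[0,0,-0.3,0,0,0,0.0],[0,0,-0.7,0,0,0,0.0],[0,0,-0.9,0,0,0,0.0],[0,0,-0.9,0,0,0,0.0],[0,0,-0.9,0,0,0,0.0],[0,0,-0.7,0,0,0,0.0],[0,0,0,0,0,0,0.0],[0.87,0.2,0,0,0,0,0.0],[0.87,0.2,0,0,0,0,0.0],[0.87,0.2,0,0,0,0,0.0]])

```text
clock: 24.15
position: [0.4734, -0.2623, 0.2091]
orientation: [2.153, 2.286, 0.001]
contact_force: [0.6, 0.7, -0.9]
opening: 0.356
finger_force: 39.7
```

step_arm(series=[[0.87,0.2,0,0,0,0,0.0],[0.87,0.2,0,0,0,0,0.0],[0.87,0.2,0,0,0,0,0.0],[0.87,0.2,0,0,0,0,0.0],[0.87,0.2,0,0,0,0,0.0],[0.87,0.2,0,0,0,0,0.0],[0.87,0.2,0,0,0,0,0.0],[0.87,0.2,0,0,0,0,0.0],[0.87,0.2,0,0,0,0,0.0],[0.87,0.2,0,0,0,0,0.0]])

```text
clock: 24.98
position: [0.532, 0.091, 0.2091]
orientation: [2.152, 2.289, 0.002]
contact_force: [0.7, -0.6, -0.0]
opening: 0.359
finger_force: 39.7
```

step_arm(series=[[0.87,0.2,0,0,0,0,0.0],[0,0,0,0,0,0,0],[0,0,0.8,0,0,0,0],[0,0,0.7,0,0,0,0],[0,0,0,0,0,0,0.0],[0,0,0,0,0,0,0],[0,0,0,0,0,0,0]])

```text
clock: 25.57
position: [0.5386, 0.1241, 0.1497]
orientation: [2.152, 2.288, 0.002]
contact_force: [0.5, 0.8, -0.7]
opening: 0.358
finger_force: 39.8
```

```bash
python3 go.py 0.539 0.1249 0.050; python3 caps.py
```

```text
at [0.5386 0.1241 0.1497] clock 25.5667 shift [0.02 0.01 2.49] turn [ 0.02 -0.    0.  ]
shift along goal axes [0.02 0.01 2.49]
([221.0, 175.0], 104, [0.5974, 0.0691, 0.0677])
([242.0, 176.0], 103, [0.6003, 0.0119, 0.0694])
([309.0, 244.0], 82, [0.4268, -0.1842, 0.0547])
([349.0, 247.0], 83, [0.4262, -0.2967, 0.0538])
```

step_arm(series=[[0.02,0.01,0.6,0,0,0,0],[0,0,0.6,0,0,0,0],[0,0,0.5,0,0,0,0],[0,0,0.4,0,0,0,0],[0,0,0.25,0,0,0,0],[0,0,0.14,0,0,0,0],[0,0,0,0,0,0,0],[0,0,0,0,0,0,0]])

```text
clock: 26.28
position: [0.539, 0.1254, 0.0495]
orientation: [2.151, 2.289, 0.002]
contact_force: [-0.5, 0.5, -0.4]
opening: 0.356
finger_force: 39.8
```

step_arm(series=[[0,0,0,0,0,0,0.5],[0,0,0,0,0,0,0.5],[0,0,0,0,0,0,0.5],[0,0,-0.3,0,0,0,0.5],[0,0,-0.6,0,0,0,0.5],[0,0,-0.8,0,0,0,0.5],[0,0,-0.9,0,0,0,0.7],[0,0,-0.9,0,0,0,0.7],[0,0,-0.5,0,0,0,0.7],[0,0,0,0,0,0,0.7]])

```text
clock: 27.12
position: [0.5408, 0.1253, 0.2141]
orientation: [2.15, 2.286, 0.012]
contact_force: [1.0, -0.4, -0.7]
opening: 0.702
finger_force: 0.0
```

```bash
python3 caps.py
```

```text
([221.0, 175.0], 104, [0.5975, 0.0699, 0.0684])
([242.0, 175.0], 102, [0.6008, 0.0123, 0.068])
([202.0, 195.0], 81, [0.5364, 0.1203, 0.0714])
([309.0, 244.0], 82, [0.4271, -0.1848, 0.0545])
([349.0, 247.0], 83, [0.4267, -0.2961, 0.0537])
```

step_arm(series=[[-0.86,-0.29,0,0,0,0,0.7],[-0.86,-0.29,0,0,0,0,0.7],[-0.86,-0.29,0,0,0,0,0.7],[-0.86,-0.29,0,0,0,0,0.7],[-0.86,-0.29,0,0,0,0,0.7],[-0.86,-0.29,0,0,0,0,0.7],[-0.86,-0.29,0,0,0,0,0.7],[-0.86,-0.29,0,0,0,0,0.7],[-0.86,-0.29,0,0,0,0,0.7],[-0.86,-0.29,0,0,0,0,0.7]])

```text
clock: 28.0
position: [0.4424, -0.2263, 0.2081]
orientation: [-2.151, -2.288, 0.0]
contact_force: [0.4, 0.3, 0.6]
opening: 0.701
finger_force: 0.0
```

step_arm(series=[[-0.86,-0.29,0,0,0,0,0.7],[-0.86,-0.29,0,0,0,0,0.7],[0,0,0,0,0,0,0.7],[0,0,0.8,0,0,0,0.7],[0,0,0.8,0,0,0,0.7],[0,0,0.8,0,0,0,0.7],[0,0,0,0,0,0,0.7],[0,0,0,0,0,0,0.7],[0,0,0,0,0,0,0.7],[0,0,0,0,0,0,0.7]])

```text
clock: 28.83
position: [0.4258, -0.2959, 0.1143]
orientation: [2.15, 2.287, 0.001]
contact_force: [0.6, 0.4, 1.2]
opening: 0.695
finger_force: 0.0
```

```bash
python3 go.py 0.4275 -0.2970 0.034
```

```text
at [ 0.4258 -0.2959  0.1143] clock 28.8333 shift [-0.03  0.04  2.01] turn [0.03 0.02 0.01]
shift along goal axes [-0.03  0.04  2.01]
```

step_arm(series=[[-0.03,0.04,0.8,0,0,0,0.7],[0,0,0.7,0,0,0,0.7],[0,0,0.5,0,0,0,0.7],[0,0,0,0,0,0,0.7],[0,0,0,0,0,0,0.7],[0,0,0,0,0,0,0.0],[0,0,0,0,0,0,0.0],[0,0,0,0,0,0,0.0],[0,0,0,0,0,0,0.0],[0,0,0,0,0,0,0.0]])

```text
clock: 29.67
position: [0.4277, -0.297, 0.0344]
orientation: [2.15, 2.287, 0.002]
contact_force: [-1.1, 1.6, 9.1]
opening: 0.361
finger_force: 38.7
```

step_arm(series=[[0,0,-0.3,0,0,0,0.0],[0,0,-0.7,0,0,0,0.0],[0,0,-0.9,0,0,0,0.0],[0,0,-0.9,0,0,0,0.0],[0,0,-0.9,0,0,0,0.0],[0,0,-0.7,0,0,0,0.0],[0,0,0,0,0,0,0.0],[0.81,0.31,0,0,0,0,0.0],[0.81,0.31,0,0,0,0,0.0],[0.81,0.31,0,0,0,0,0.0]])

```text
clock: 30.5
position: [0.4575, -0.1965, 0.2098]
orientation: [2.154, 2.286, 0.002]
contact_force: [1.7, -0.4, -0.8]
opening: 0.358
finger_force: 39.8
```

step_arm(series=[[0.81,0.31,0,0,0,0,0.0],[0.81,0.31,0,0,0,0,0.0],[0.81,0.31,0,0,0,0,0.0],[0.81,0.31,0,0,0,0,0.0],[0.81,0.31,0,0,0,0,0.0],[0.81,0.31,0,0,0,0,0.0],[0.81,0.31,0,0,0,0,0.0],[0.81,0.31,0,0,0,0,0.0],[0,0,0,0,0,0,0.0],[0,0,0,0,0,0,0.0]])

```text
clock: 31.33
position: [0.5407, 0.07, 0.209]
orientation: [2.147, 2.294, 0.0]
contact_force: [0.7, -0.3, 0.0]
opening: 0.362
finger_force: 39.8
```

step_arm(series=[[0,0,0.8,0,0,0,0],[0,0,0.7,0,0,0,0],[0,0,0,0,0,0,0.0],[0,0,0,0,0,0,0],[0,0,0,0,0,0,0]])

```text
clock: 31.75
position: [0.5412, 0.0667, 0.1502]
orientation: [2.153, 2.287, 0.001]
contact_force: [0.1, -0.0, 0.6]
opening: 0.362
finger_force: 39.9
```

```bash
python3 go.py 0.5423 0.068 0.050; python3 caps.py
```

```text
at [0.5412 0.0667 0.1502] clock 31.75 shift [0.03 0.03 2.5 ] turn [ 0.02  0.   -0.01]
shift along goal axes [0.03 0.03 2.5 ]
([242.0, 175.0], 102, [0.6008, 0.0124, 0.0683])
([309.0, 244.0], 82, [0.4272, -0.1849, 0.0545])
```

step_arm(series=[[0.03,0.03,0.6,0,0,0,0],[0,0,0.6,0,0,0,0],[0,0,0.5,0,0,0,0],[0,0,0.4,0,0,0,0],[0,0,0.25,0,0,0,0],[0,0,0.15,0,0,0,0],[0,0,0,0,0,0,0],[0,0,0,0,0,0,0]])

```text
clock: 32.47
position: [0.5426, 0.069, 0.0495]
orientation: [2.151, 2.288, 0.002]
contact_force: [-0.1, 0.3, 0.7]
opening: 0.359
finger_force: 40.3
```

step_arm(series=[[0,0,0,0,0,0,0.5],[0,0,0,0,0,0,0.5],[0,0,0,0,0,0,0.5],[0,0,-0.3,0,0,0,0.5],[0,0,-0.6,0,0,0,0.5],[0,0,-0.8,0,0,0,0.5],[0,0,-0.9,0,0,0,0.7],[0,0,-0.9,0,0,0,0.7],[0,0,-0.5,0,0,0,0.7],[0,0,0,0,0,0,0.7]])

```text
clock: 33.3
position: [0.5443, 0.0688, 0.214]
orientation: [2.15, 2.286, 0.011]
contact_force: [-0.1, 0.2, -0.2]
opening: 0.696
finger_force: 0.0
```

```bash
python3 caps.py
```

```text
([242.0, 175.0], 102, [0.6018, 0.0115, 0.0686])
([224.0, 195.0], 38, [0.5049, 0.0521, 0.2621])
([309.0, 244.0], 82, [0.4269, -0.1839, 0.0543])
```

step_arm(series=[[-0.77,-0.4,0,0,0,0,0.7],[-0.77,-0.4,0,0,0,0,0.7],[-0.77,-0.4,0,0,0,0,0.7],[-0.77,-0.4,0,0,0,0,0.7],[-0.77,-0.4,0,0,0,0,0.7],[-0.77,-0.4,0,0,0,0,0.7],[-0.77,-0.4,0,0,0,0,0.7],[-0.77,-0.4,0,0,0,0,0.7],[0,0,0,0,0,0,0.7],[0,0,0,0,0,0,0.7]])

```text
clock: 34.18
position: [0.4278, -0.1864, 0.2083]
orientation: [-2.157, -2.283, 0.0]
contact_force: [-0.3, 0.4, 0.1]
opening: 0.7
finger_force: 0.0
```

step_arm(series=[[0,0,0.8,0,0,0,0.7],[0,0,0.8,0,0,0,0.7],[0,0,0.8,0,0,0,0.7],[0,0,0,0,0,0,0.7],[0,0,0,0,0,0,0.7],[0,0,0,0,0,0,0.7]])

```text
clock: 34.68
position: [0.4299, -0.1846, 0.1135]
orientation: [2.151, 2.29, 0.0]
contact_force: [0.7, 0.7, -0.4]
opening: 0.704
finger_force: 0.0
```

```bash
python3 go.py 0.4283 -0.1855 0.034
```

```text
at [ 0.4299 -0.1846  0.1135] clock 34.6833 shift [-0.02 -0.04  1.99] turn [0.   0.   0.02]
shift along goal axes [-0.02 -0.04  1.99]
```

step_arm(series=[[-0.02,-0.04,0.8,0,0,0,0.7],[0,0,0.7,0,0,0,0.7],[0,0,0.5,0,0,0,0.7],[0,0,0,0,0,0,0.7],[0,0,0,0,0,0,0.7],[0,0,0,0,0,0,0.0],[0,0,0,0,0,0,0.0],[0,0,0,0,0,0,0.0],[0,0,0,0,0,0,0.0],[0,0,0,0,0,0,0.0]])

```text
clock: 35.52
position: [0.4291, -0.186, 0.0343]
orientation: [2.15, 2.288, 0.003]
contact_force: [-1.0, 1.1, 12.2]
opening: 0.357
finger_force: 38.5
```

step_arm(series=[[0,0,-0.3,0,0,0,0.0],[0,0,-0.7,0,0,0,0.0],[0,0,-0.9,0,0,0,0.0],[0,0,-0.9,0,0,0,0.0],[0,0,-0.9,0,0,0,0.0],[0,0,-0.7,0,0,0,0.0],[0,0,0,0,0,0,0.0],[0.79,0.54,0,0,0,0,0.0],[0.79,0.54,0,0,0,0,0.0],[0.79,0.54,0,0,0,0,0.0]])

```text
clock: 36.35
position: [0.4871, -0.086, 0.2098]
orientation: [2.153, 2.287, 0.004]
contact_force: [1.3, 0.2, -0.7]
opening: 0.356
finger_force: 39.8
```

step_arm(series=[[0.79,0.54,0,0,0,0,0.0],[0.79,0.54,0,0,0,0,0.0],[0.79,0.54,0,0,0,0,0.0],[0,0,0,0,0,0,0.0],[0,0,0,0,0,0,0],[0,0,0.8,0,0,0,0],[0,0,0.7,0,0,0,0],[0,0,0,0,0,0,0.0],[0,0,0,0,0,0,0],[0,0,0,0,0,0,0]])

```text
clock: 37.18
position: [0.5457, 0.0105, 0.1501]
orientation: [2.153, 2.287, 0.001]
contact_force: [-0.0, 0.1, 0.5]
opening: 0.359
finger_force: 39.9
```

```bash
python3 go.py 0.5456 0.0111 0.050
```

```text
at [0.5457 0.0105 0.1501] clock 37.1833 shift [ 0.02 -0.01  2.5 ] turn [ 0.02  0.   -0.01]
shift along goal axes [ 0.01 -0.    2.5 ]
```

step_arm(series=[[0.01,0,0.6,0,0,0,0],[0,0,0.6,0,0,0,0],[0,0,0.5,0,0,0,0],[0,0,0.4,0,0,0,0],[0,0,0.25,0,0,0,0],[0,0,0.15,0,0,0,0],[0,0,0,0,0,0,0],[0,0,0,0,0,0,0]])

```text
clock: 37.85
position: [0.5461, 0.0118, 0.0495]
orientation: [2.151, 2.288, 0.002]
contact_force: [0.0, -0.0, 0.1]
opening: 0.357
finger_force: 40.1
```

step_arm(series=[[0,0,0,0,0,0,0.5],[0,0,0,0,0,0,0.5],[0,0,0,0,0,0,0.5],[0,0,-0.3,0,0,0,0.5],[0,0,-0.6,0,0,0,0.5],[0,0,-0.8,0,0,0,0.5],[0,0,-0.9,0,0,0,0.5],[0,0,-0.9,0,0,0,0.5],[0,0,-0.7,0,0,0,0.5],[0,0,0,0,0,0,0.3]])

```text
clock: 38.68
position: [0.5481, 0.0111, 0.2229]
orientation: [2.149, 2.284, 0.011]
contact_force: [0.7, 1.1, 0.6]
opening: 0.373
finger_force: 0.0
```

step_arm(series=[[-0.82,0.17,0,0,0,0,0],[-0.82,0.17,0,0,0,0,0],[-0.82,0.18,0,0,0,0,0],[-0.82,0.18,0,0,0,0,0],[0,0,0,0,0,0,0],[0,0,0,0,0,0,0]])

```text
clock: 39.18
position: [0.581, -0.1202, 0.2172]
orientation: [2.156, 2.283, -0.001]
contact_force: [0.1, 1.1, 0.5]
opening: 0.003
finger_force: 0.0
```

```bash
python3 go.py 0.5816 -0.118 0.115; python3 caps.py;python3 - <<'E'
from m import *
a=look("top");b=look("scene")
A=cv2.resize(a["frame"][120:250,140:340,::-1],None,fx=2,fy=2,interpolation=3)
B=cv2.resize(b["frame"][120:250,120:340,::-1],None,fx=2,fy=2,interpolation=3)[:, :400]
B=cv2.resize(b["frame"][110:240,150:350,::-1],None,fx=2,fy=2,interpolation=3)
cv2.imwrite("pics/p2.png",np.hstack([A,B]))
E
```

```text
at [ 0.581  -0.1202  0.2172] clock 39.1833 shift [0.06 0.02 2.56] turn [ 0.    0.02 -0.06]
shift along goal axes [0.05 0.02 2.56]
([200.0, 174.0], 100, [0.5952, 0.1295, 0.0672])
([222.0, 175.0], 105, [0.5972, 0.0696, 0.0675])
([241.0, 175.0], 74, [0.6012, 0.0157, 0.0699])
([200.0, 195.0], 104, [0.5371, 0.1223, 0.0675])
([219.0, 194.0], 65, [0.5434, 0.071, 0.0674])
```

View pics/p2.png

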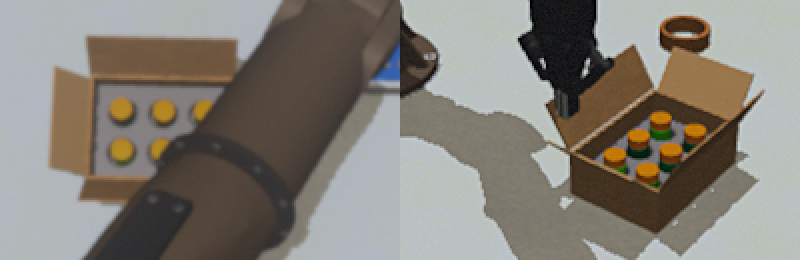

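The picture shows all six orange caps level in the six bores (right panel px (660,118), (694,131), (639,136), (671,151), (615,158), (646,172)). Now I fold the short right flap.

step_arm(series=[[0.05,0.02,0.7,0,0,0,0],[0,0,0.7,0,0,0,0],[0,0,0.7,0,0,0,0],[0,0,0.46,0,0,0,0],[0,0,0,0,0,0,0],[0,0,0,0,0,0,0]])

```text
clock: 39.83
position: [0.5816, -0.1138, 0.1139]
orientation: [-2.148, -2.29, 0.001]
contact_force: [0.6, -0.2, 0.0]
opening: 0.002
finger_force: 0.0
```

step_arm(series=[[0.3,0,0,0,0,0,0],[0.3,0,0,0,0,0,0],[0.3,0,0,0,0,0,0],[0.3,0,0,0,0,0,0],[0.3,0,0,0,0,0,0],[0.3,0,0,0,0,0,0],[0,0,0,0,0,0,0],[0,0,0,0,0,0,0]])

```text
clock: 40.5
position: [0.5775, -0.0419, 0.114]
orientation: [-2.149, -2.291, -0.0]
contact_force: [0.3, -1.1, -0.1]
opening: -0.001
finger_force: 0.0
```

step_arm(series=[[0.25,0,0,0,0,0,0],[0.25,0,0,0,0,0,0],[0.2,0,0,0,0,0,0],[0.2,0,0.1,0,0,0,0],[0.2,0,0.15,0,0,0,0],[0,0,0,0,0,0,0],[0,0,0,0,0,0,0]])

```text
clock: 41.08
position: [0.5744, 0.0015, 0.1034]
orientation: [-2.149, -2.29, 0.001]
contact_force: [0.2, 0.3, -0.2]
opening: 0.002
finger_force: 0.0
```

```bash
python3 go.py 0.5745 0.0048 0.092; python3 - <<'E'
from m import *
b=look("scene"); save(b,"p3.png",(200,110,350,230),4)
E
```

```text
at [0.5744 0.0015 0.1034] clock 41.0833 shift [0.08 0.01 0.29] turn [-0.02 -0.    0.03]
shift along goal axes [0.08 0.01 0.29]
```

View pics/p3.png

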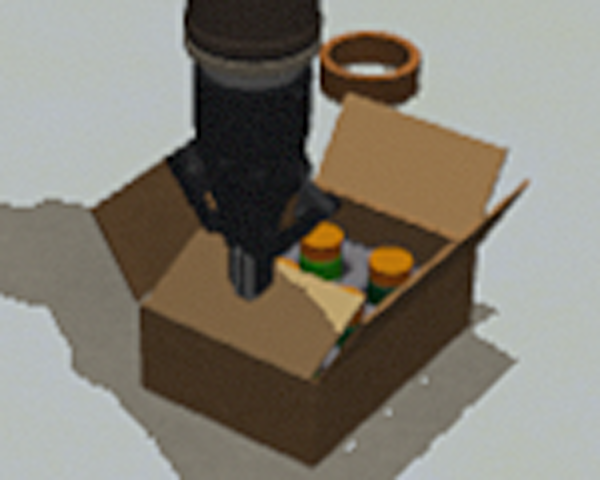

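The short right flap (px (250,310)) is most of the way down under the fingertips. I press it flat.

step_arm(series=[[0.1,0,0.15,0,0,0,0],[0,0,0.15,0,0,0,0],[0,0,0.12,0,0,0,0],[0,0,0.1,0,0,0,0],[0,0,0,0,0,0,0],[0,0,0,0,0,0,0]])

```text
clock: 41.63
position: [0.5744, 0.0046, 0.0831]
orientation: [-2.151, -2.288, -0.0]
contact_force: [-1.1, 1.8, 4.6]
opening: 0.0
finger_force: 2.1
```

```bash
python3 go.py 0.5745 0.0048 0.082
```

```text
at [0.5744 0.0046 0.0831] clock 41.6333 shift [0.01 0.   0.03] turn [-0.01 -0.01  0.01]
shift along goal axes [0.01 0.   0.03]
```

step_arm(series=[[0,0,0.04,0,0,0,0],[0,0,0,0,0,0,0],[0,0,-0.5,0,0,0,0],[0,0,-0.9,0,0,0,0],[0,0,-0.9,0,0,0,0],[0,0,-0.9,0,0,0,0],[0,0,-0.3,0,0,0,0],[0,0,0,0,0,0,0]])

```text
clock: 42.3
position: [0.5765, 0.004, 0.2248]
orientation: [2.15, 2.286, 0.007]
contact_force: [0.7, -0.2, 0.5]
opening: 0.0
finger_force: 0.0
```

step_arm(series=[[0.8,0,0,0,0,0,0],[0.8,0,0,0,0,0,0],[0.8,0,0,0,0,0,0],[0.8,0,0,0,0,0,0],[0.8,0,0,0,0,0,0],[0.8,0,0,0,0,0,0],[0.8,0,0,0,0,0,0],[0.73,0,0,0,0,0,0],[0,0,0,0,0,0,0],[0,0,0,0,0,0,0]])

```text
clock: 43.13
position: [0.5577, 0.2594, 0.2196]
orientation: [-2.146, -2.293, 0.004]
contact_force: [0.5, -0.9, -0.1]
opening: -0.001
finger_force: 0.0
```

step_arm(series=[[0,0,0.7,0,0,0,0],[0,0,0.7,0,0,0,0],[0,0,0.7,0,0,0,0],[0,0,0.4,0,0,0,0],[0,0,0,0,0,0,0],[0,0,0,0,0,0,0]])

```text
clock: 43.63
position: [0.5586, 0.2555, 0.1209]
orientation: [-2.154, -2.287, 0.004]
contact_force: [0.5, 0.3, 0.5]
opening: 0.002
finger_force: 0.0
```

```bash
python3 go.py 0.5598 0.2574 0.115; cat > flaps.py <<'E'
from m import *
C0=np.array([.57072,.06967]); th=np.radians(3.315); r=np.array([[np.cos(th),-np.sin(th)],[np.sin(th),np.cos(th)]])
for n in("top","scene"):
    w=cloud(look(n)); q=(w[...,:2]-C0)@r; z=w[...,2]; X,Y=q[...,0],q[...,1]
    for k,(o,s,hz,hw) in dict(sl=(Y-.102,X,.072,.05),sr=(-Y-.102,X,.072,.05),ln=(-X-.074,Y,.075,.08),lf=(X-.074,Y,.075,.08)).items():
        M=(abs(s)<hw)&(o>-.072)&(o<.08)&(z>.06)&(z<.16)
        rr=np.hypot(z-hz,o); M&=(rr>.035)&(rr<.075)
        if M.sum()>20: print(n,k,M.sum(),"deg",np.percentile(np.degrees(np.arctan2(z[M]-hz,-o[M])),[10,50,90]).round(1),"z",np.median(z[M]).round(4))
E
python3 flaps.py
```

```text
at [0.5586 0.2555 0.1209] clock 43.6333 shift [0.04 0.03 0.15] turn [-0.03  0.02 -0.02]
shift along goal axes [0.04 0.03 0.15]
top sl 541 deg [-10.9 123.7 127.1] z 0.109
top sr 454 deg [-0.3  3.7  8. ] z 0.0754
top ln 788 deg [-13.    4.2 121.4] z 0.0787
top lf 1031 deg [-11.9 115.6 119.8] z 0.1124
scene sl 494 deg [-11.  126.9 131.9] z 0.1094
scene sr 290 deg [0.5 2.5 5. ] z 0.0743
scene ln 787 deg [-12.3 117.4 121.6] z 0.1136
scene lf 385 deg [-15.5  -0.6 123.4] z 0.0745
```

step_arm(series=[[0,0.03,0.15,0,0,0,0],[-0.3,0,0,0,0,0,0],[-0.3,0,0,0,0,0,0],[-0.3,0,0,0,0,0,0],[-0.3,0,0,0,0,0,0],[-0.3,0,0,0,0,0,0],[-0.3,0,0,0,0,0,0],[0,0,0,0,0,0,0],[0,0,0,0,0,0,0]])

```text
clock: 44.48
position: [0.5647, 0.1844, 0.1159]
orientation: [2.154, 2.287, 0.0]
contact_force: [-0.0, 1.2, 0.2]
opening: -0.0
finger_force: 0.0
```

step_arm(series=[[-0.25,0,0,0,0,0,0],[-0.25,0,0,0,0,0,0],[-0.2,0,0,0,0,0,0],[-0.2,0,0.1,0,0,0,0],[-0.2,0,0.15,0,0,0,0],[0,0,0,0,0,0,0],[0,0,0,0,0,0,0]])

```text
clock: 45.07
position: [0.567, 0.1407, 0.1052]
orientation: [-2.153, -2.287, 0.002]
contact_force: [-0.4, -0.0, 0.2]
opening: -0.0
finger_force: 0.0
```

```bash
python3 go.py 0.567 0.1346 0.082
```

```text
at [0.567  0.1407 0.1052] clock 45.0667 shift [-0.15 -0.01  0.58] turn [-0.01  0.01 -0.01]
shift along goal axes [-0.15 -0.01  0.58]
```

step_arm(series=[[-0.15,0,0.15,0,0,0,0],[0,0,0.15,0,0,0,0],[0,0,0.15,0,0,0,0],[0,0,0.13,0,0,0,0],[0,0,0,0,0,0,0],[0,0,0,0,0,0,0]])

```text
clock: 45.57
position: [0.5677, 0.1356, 0.0829]
orientation: [-2.151, -2.289, -0.0]
contact_force: [-3.4, -1.1, 13.3]
opening: 0.002
finger_force: 6.5
```

step_arm(series=[[0,0,-0.5,0,0,0,0],[0,0,-0.9,0,0,0,0],[0,0,-0.9,0,0,0,0],[0,0,-0.9,0,0,0,0],[0,0,-0.3,0,0,0,0],[0,0,0,0,0,0,0]])

```text
clock: 46.07
position: [0.5695, 0.1361, 0.2256]
orientation: [2.149, 2.288, 0.008]
contact_force: [0.9, -0.3, -0.1]
opening: -0.001
finger_force: 0.0
```

step_arm(series=[[-0.27,-0.69,0,0,0,0,0],[-0.27,-0.69,0,0,0,0,0],[-0.27,-0.69,0,0,0,0,0],[-0.27,-0.69,0,0,0,0,0],[-0.27,-0.69,0,0,0,0,0],[-0.27,-0.69,0,0,0,0,0],[0,0,0,0,0,0,0],[0,0,0,0,0,0,0],[0,0,0,0,0,0,0]])

```text
clock: 46.82
position: [0.4065, 0.0614, 0.2222]
orientation: [-2.15, -2.29, -0.001]
contact_force: [0.9, 0.1, -0.8]
opening: -0.0
finger_force: 0.0
```

```bash
python3 go.py 0.406 0.0602 0.125; python3 flaps.py; python3 - <<'E'
from m import *
b=look("scene"); save(b,"p4.png",(200,110,350,230),4)
E
```

```text
at [0.4065 0.0614 0.2222] clock 46.8167 shift [-0.03 -0.01  2.43] turn [ 0.   -0.    0.03]
shift along goal axes [-0.03 -0.01  2.43]
top sl 268 deg [-0.   4.3  8.6] z 0.076
top sr 411 deg [0.1 4.  8.4] z 0.0756
top ln 336 deg [ -2.1   1.5 120.8] z 0.0766
top lf 1160 deg [ -4.5 114.7 119.5] z 0.1089
scene sl 248 deg [-0.1  2.5  5.3] z 0.0743
scene sr 296 deg [0.3 2.4 5.2] z 0.0743
scene ln 856 deg [ -4.  117.2 121.5] z 0.1115
scene lf 460 deg [-11.8   0.  123. ] z 0.075
```

View pics/p4.png

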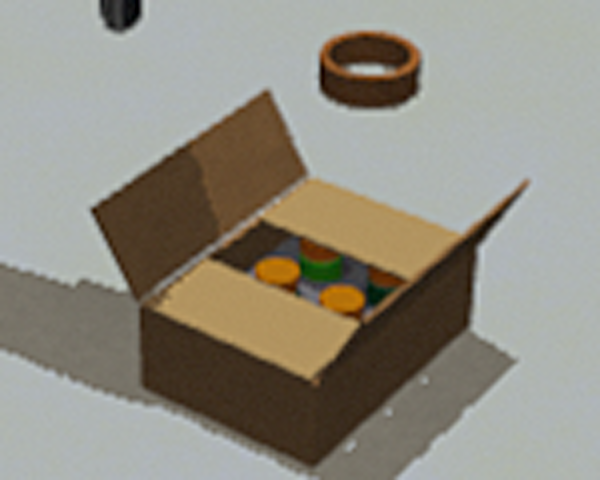

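The picture shows both short flaps flat, at px (255,320) and (365,225). Next is the near long flap at (200,195).

step_arm(series=[[-0.03,0,0.7,0,0,0,0],[0,0,0.7,0,0,0,0],[0,0,0.7,0,0,0,0],[0,0,0.33,0,0,0,0],[0,0,0,0,0,0,0],[0,0,0,0,0,0,0]])

```text
clock: 47.47
position: [0.4067, 0.0589, 0.1249]
orientation: [2.152, 2.288, -0.004]
contact_force: [1.3, 0.7, 0.1]
opening: -0.002
finger_force: 0.0
```

step_arm(series=[[0,0.3,0,0,0,0,0],[0,0.3,0,0,0,0,0],[0,0.3,0,0,0,0,0],[0,0.3,0,0,0,0,0],[0,0.3,0,0,0,0,0],[0,0.3,0,0,0,0,0],[0,0.1,0,0,0,0,0],[0,0,0,0,0,0,0],[0,0,0,0,0,0,0]])

```text
clock: 48.22
position: [0.4824, 0.0642, 0.1259]
orientation: [2.151, 2.289, 0.001]
contact_force: [0.6, 0.3, 0.2]
opening: 0.002
finger_force: 0.0
```

step_arm(series=[[0,0.25,0,0,0,0,0],[0,0.25,0.05,0,0,0,0],[0,0.2,0.1,0,0,0,0],[0,0.2,0.15,0,0,0,0],[0,0.15,0.15,0,0,0,0],[0,0,0,0,0,0,0],[0,0,0,0,0,0,0]])

```text
clock: 48.8
position: [0.5241, 0.0664, 0.1065]
orientation: [-2.152, -2.288, 0.002]
contact_force: [-0.6, -0.3, -0.1]
opening: 0.002
finger_force: 0.0
```

```bash
python3 go.py 0.529 0.0673 0.086; python3 - <<'E'
from m import *
b=look("scene"); save(b,"p5.png",(200,110,350,230),4)
E
```

```text
at [0.5241 0.0664 0.1065] clock 48.8 shift [0.02 0.12 0.51] turn [-0.02  0.01  0.01]
shift along goal axes [0.01 0.12 0.51]
```

View pics/p5.png

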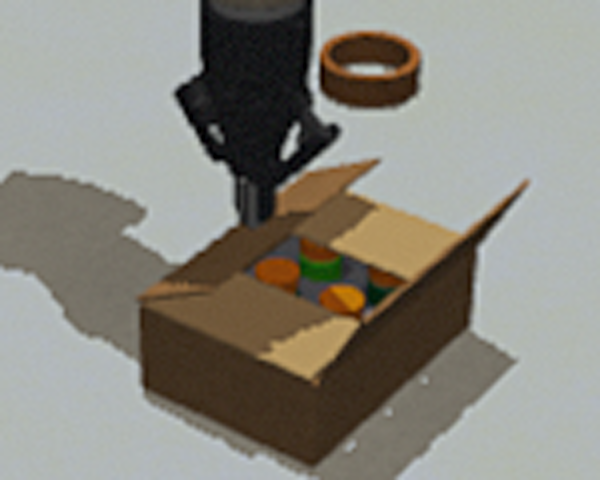

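The near flap is mid-fold, with the fingertip at px (255,215). I press it down, lift, and go to the outside of the far flap.

step_arm(series=[[0,0.12,0.15,0,0,0,0],[0,0.05,0.15,0,0,0,0],[0,0,0.12,0,0,0,0],[0,0,0.1,0,0,0,0],[0,0,0.03,0,0,0,0],[0,0,0,0,0,0,0],[0,0,0,0,0,0,0]])

```text
clock: 49.43
position: [0.5312, 0.0673, 0.0859]
orientation: [-2.151, -2.289, -0.002]
contact_force: [-2.4, -0.7, 13.5]
opening: 0.003
finger_force: 6.8
```

```bash
python3 go.py 0.7354 0.0793 0.222; python3 flaps.py
```

```text
at [0.5312 0.0673 0.0859] clock 49.4333 shift [-0.01  5.12 -3.4 ] turn [ 0.01 -0.01  0.01]
shift along goal axes [-0.01  5.11 -3.4 ]
top sr 341 deg [ 1.3  6.2 11. ] z 0.0772
top ln 224 deg [0.2 3.6 8.8] z 0.0783
top lf 400 deg [ -2.1 115.6 119.6] z 0.119
scene sl 248 deg [0.8 4.3 8.1] z 0.076
scene sr 294 deg [1.3 3.8 7.6] z 0.0755
scene ln 635 deg [ 0.8  3.8 68.8] z 0.0785
scene lf 479 deg [-12.4  -0.  123. ] z 0.075
```

step_arm(series=[[0,0,-0.5,0,0,0,0],[0,0,-0.9,0,0,0,0],[0,0,-0.9,0,0,0,0],[0,0,-0.9,0,0,0,0],[0,0,-0.3,0,0,0,0],[0,0,0,0,0,0,0]])

```text
clock: 50.03
position: [0.5328, 0.0673, 0.2283]
orientation: [2.15, 2.288, 0.008]
contact_force: [0.5, -0.3, -0.5]
opening: 0.001
finger_force: 0.0
```

step_arm(series=[[0,0.73,0,0,0,0,0],[0,0.73,0,0,0,0,0],[0,0.73,0,0,0,0,0],[0,0.73,0,0,0,0,0],[0,0.73,0,0,0,0,0],[0,0.73,0,0,0,0,0],[0,0.73,0,0,0,0,0],[0,0,0,0,0,0,0],[0,0,0,0,0,0,0],[0,0,0,0,0,0,0]])

```text
clock: 50.87
position: [0.7342, 0.0794, 0.2236]
orientation: [-2.151, -2.287, 0.003]
contact_force: [-0.5, -0.3, 0.7]
opening: -0.002
finger_force: 0.0
```

step_arm(series=[[0,0,0.7,0,0,0,0],[0,0,0.7,0,0,0,0],[0,0,0.7,0,0,0,0],[0,0,0.4,0,0,0,0],[0,0,0,0,0,0,0],[0,0,0,0,0,0,0]])

```text
clock: 51.37
position: [0.7339, 0.0801, 0.125]
orientation: [-2.151, -2.288, 0.002]
contact_force: [0.5, -0.5, 0.9]
opening: 0.002
finger_force: 0.0
```

```bash
python3 go.py 0.7354 0.0793 0.125
```

```text
at [0.7339 0.0801 0.125 ] clock 51.3667 shift [-0.02  0.04  0.  ] turn [-0.02 -0.    0.01]
shift along goal axes [-0.02  0.04  0.  ]
```

step_arm(series=[[-0.01,-0.3,0,0,0,0,0],[0,-0.3,0,0,0,0,0],[0,-0.3,0,0,0,0,0],[0,-0.3,0,0,0,0,0],[0,-0.3,0,0,0,0,0],[0,-0.3,0,0,0,0,0],[0,-0.1,0,0,0,0,0],[0,0,0,0,0,0,0],[0,0,0,0,0,0,0]])

```text
clock: 52.12
position: [0.66, 0.075, 0.1267]
orientation: [2.151, 2.289, 0.003]
contact_force: [0.1, 0.4, -0.2]
opening: 0.003
finger_force: 0.0
```

step_arm(series=[[0,-0.25,0,0,0,0,0],[0,-0.25,0.05,0,0,0,0],[0,-0.2,0.1,0,0,0,0],[0,-0.2,0.15,0,0,0,0],[0,-0.15,0.15,0,0,0,0],[0,0,0,0,0,0,0],[0,0,0,0,0,0,0]])

```text
clock: 52.7
position: [0.6172, 0.0722, 0.107]
orientation: [-2.151, -2.289, 0.001]
contact_force: [0.5, 0.4, 1.3]
opening: 0.003
finger_force: 0.0
```

```bash
python3 go.py 0.611 0.072 0.086
```

```text
at [0.6172 0.0722 0.107 ] clock 52.7 shift [ 0.   -0.16  0.53] turn [-0.01 -0.    0.01]
shift along goal axes [ 0.   -0.16  0.53]
```

step_arm(series=[[0,-0.12,0.15,0,0,0,0],[0,-0.05,0.15,0,0,0,0],[0,0,0.12,0,0,0,0],[0,0,0.1,0,0,0,0],[0,0,0.05,0,0,0,0],[0,0,0,0,0,0,0],[0,0,0,0,0,0,0]])

```text
clock: 53.28
position: [0.6102, 0.0717, 0.0858]
orientation: [-2.151, -2.288, -0.001]
contact_force: [-8.7, 0.9, 21.9]
opening: -0.0
finger_force: 11.1
```

step_arm(series=[[0,0,-0.5,0,0,0,0],[0,0,-0.9,0,0,0,0],[0,0,-0.9,0,0,0,0],[0,0,-0.9,0,0,0,0],[0,0,-0.8,0,0,0,0],[0,-0.7,0,0,0,0,0],[0,-0.9,0,0,0,0,0],[0,-0.9,0,0,0,0,0],[0,-0.9,0,0,0,0,0],[0,-0.9,0,0,0,0,0]])

```text
clock: 54.12
position: [0.4372, 0.0609, 0.2437]
orientation: [-2.151, -2.289, 0.001]
contact_force: [-0.7, 0.6, 1.9]
opening: -0.0
finger_force: 0.0
```

step_arm(series=[[0,0,0,0,0,0,0],[0,0,0,0,0,0,0]])

```text
clock: 54.28
position: [0.4372, 0.0617, 0.2445]
orientation: [-2.148, -2.289, -0.003]
contact_force: [1.3, -0.2, 0.9]
opening: -0.003
finger_force: 0.0
```

```bash
python3 flaps.py; python3 - <<'E'
from m import *
a=look("top");b=look("scene")
A=cv2.resize(a["frame"][120:250,140:340,::-1],None,fx=2,fy=2,interpolation=3)
B=cv2.resize(b["frame"][110:240,150:350,::-1],None,fx=2,fy=2,interpolation=3)
cv2.imwrite("pics/p6.png",np.hstack([A,B]))
E
```

```text
top sr 273 deg [ 3.4  7.9 13.3] z 0.0782
top ln 157 deg [0.4 3.8 8.8] z 0.0786
top lf 161 deg [-0.5  3.2  7.4] z 0.0781
scene sl 255 deg [2.7 5.6 8.9] z 0.0771
scene sr 293 deg [3.4 6.  9.5] z 0.0774
scene ln 418 deg [0.1 2.5 4.9] z 0.0775
scene lf 426 deg [0.2 2.4 5.2] z 0.0772
```

View pics/p6.png

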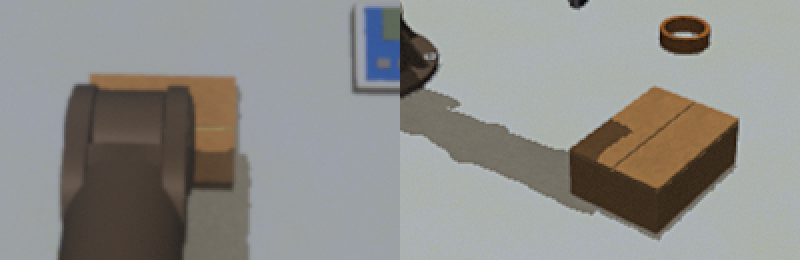

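The carton is shut flat. Both long flaps meet at the seam, scene px (655,135), with their tops at z ≈ 0.078 m, and the arm is clear. Handing in.

```bash
python3 -c "
from workcell import sign_off
print(sign_off())"
```

```text
the job is handed in; nothing more can be done
None
```

All six jars are upright in their bores and the carton is shut flat, short flaps first and then long; I handed it in at about 54 s on the robot clock, without disturbing the flask, tape or meter.

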